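# Set the cam clamp on the circuit-board fixture

### The arm

A 6-joint arm with a two-finger parallel gripper is mounted at the origin on the work surface. World frame = base frame: x ahead of the robot, y to its left, z up, the work surface at z = 0. Lengths are in m, angles in degrees, forces in N, time in s.
With the tool pointing down it reaches from about 0.4 to 0.825 m from the base axis. Payload 7 kg.
Tool frame: the origin (TCP) lies midway between the tips of the shut fingers; the grasp point (between the pads) lies 19 mm behind it; z points along the fingers, x is the direction in which the jaws open and shut, and the axes are right-handed (so a half turn about z gives the same grasp; the last joint's range is limited). The gripper opens to 88 mm and grips with 3 to 60 N. Pads are 19 mm wide; open, the fingers measure 130 mm over their backs; the gripper's body (78 mm by 193 mm) begins 47 mm behind the grasp point.
Start: joints at [-51.732, 20.546, 0.682, 0, -70.136, -16.507], TCP at [0.25, -0.627, 0.227] pointing down, gripper open.
Joint ranges: [-176.03, 176.03], [-82.01, 121.73], [-58.28, 71.71], [-173.87, 95.51], [-174.79, -0.11], [-173.66, 173.66]. Speed limits (degrees/s): [136.94, 136.94, 172.46, 180, 180, 180].

### API

Orientations are given as [roll, pitch, yaw] about the fixed x, y, z axes, in that order (R = Rz(yaw) Ry(pitch) Rx(roll)).
In Python, from plant import ctrl, vision, nets gives the robot as it stands.
- The arm moves only by the shell command python3 -m jog 'ROWS'. ROWS is text: rows parted by semicolons, each of 7 numbers parted by spaces: the turn, a rotation vector about the tool's x, y, z in units of 0.1 rad (1.0 is 0.1 rad), then the shift along the tool's x, y, z in units of 4 cm (1.0 is 4 cm), then the opening, from -1 (shut) to 1 (fully open). In form: rx ry rz x y z jaw; .... A call has 1 to 8 rows; each row shifts and turns the commanded pose from where the row before left it, along the tool's axes as they then stand; what a row does not reach is not made up. A row lasts 1/8 s, in which the tool goes at most 62.5 mm and 10.7 degrees, less where a joint would pass 70% of its speed; a pose out of reach is approached as far as the arm can. A call with a number of a shift or a turn outside -1 to 1 is refused whole. A call with a gripper value outside its range is refused whole. The fingers move at their own pace and stop on an object; the grip force is fixed at half the most. Time passes only in rows, so rows that do not move let the fingers close. It gives the time, the measured TCP pose, the force and the opening at its end, in the units of the state.
- ctrl.get_obs(): the state, without advancing time (a new reading comes with each control period).
- vision.snapshot(name): name is "scene" or "top" or "wrist"; returns (picture, depth): 400x640x3 uint8, red, green, blue; 400x640 float32, m along the optical axis (not along the pixel's ray), 0 where there is no reading.
- vision.camera_info(name): a dict with "camera_matrix" (3x3 intrinsics, pixels), "camera_from_world" (4x4, takes a point from world to camera coordinates); the wrist camera has in their place "tool_from_camera" (4x4, takes a point from camera to tool coordinates, whose origin is the TCP and whose axes are the tool frame's). Camera axes: x right, y down, z forward; pixel columns grow to the right and rows downward; lengths in m; the calibration is good to about 2 mm. A picture is of the moment at which its call begins: read the wrist's pose just before it. camera_info takes no time and is no camera call.
- ctrl.close_job(): hands the job in, once; it reports no verdict.
Trained networks look in the newest picture that a camera, given by its name, has taken for a name from the list of things; names that differ only in an ending like _2 or _b are one class to them, and where a whole thing is asked for, a point or a joint stands for the part that bears it (a point fixed in the world has none). Each returns a list of dicts, best first, with "score" (0 to 1); they miss things now and then, are a little off and sometimes report something else, mostly with a low value. They report only what shows in the picture. A call takes as long as a camera call.
- nets.boxes_of(target, camera): "location" ([x, y, z] in m, in world coordinates, good to about 4 mm: the middle of the surface that is visible of it).
The state is a dict: "clock": time; "joint_pos": joint angles; "qvel": joint speeds; "tau": joint torques, N m; "tool_pos": TCP position; "orientation": TCP orientation; "force": force on the tool from outside, world axes, zero at the start; "moment": the same for the moment, N m; "opening": finger opening in m.
Only numpy, scipy, OpenCV 4.12 (cv2) and the standard library are available. Lean on these libraries where they do the work, as an engineer would, in place of code of your own. Each camera call takes 0.05 s, during which the arm holds its last target.

### The job

Of the two clamping fixtures on the bench, the one with the green circuit board in it is still loose. Turn its yellow adjusting nut clockwise until the nut's black pointer points at the white mark on the fixture, and then flip its red cam lever all the way down flat. Leave the nut and the lever of the empty fixture as they are.

Things in the scene. Friction and masses are not known exactly. Their poses are not given: they have to be found in the camera images.
- fixture: The fixture with the green 100 mm square circuit board; origin under its centre. Blue metal base 120 (x) by 220 (y) by 12 mm, fast to the bench. x points roughly away from the robot; lever pivot at y = -80 mm, nut axis at y = +80 mm. A steel strap joins them over the board, top 35 mm above the bench (40 mm at the lever end while open). White mark: tab 32 mm high, 46 mm to the -x side of the nut axis.
- nut (a joint): Angle of the yellow nut on that fixture, rad, growing clockwise seen from above; 1.6 = black pointer exactly at the white mark (along the fixture's -x). Starts at 0.3 to 0.7, stops at 0 and 2.6, vertical axis, friction 0.06 N m; stays where it is left.
- nut_grip (a point): Centre of the yellow grip bar of that nut, on its vertical axis, 62 mm above the bench. Bar 48 long, 14 wide, 24 mm tall (50 to 74 mm above the bench), free underneath for 12 mm but for an 18 mm round neck. x runs along the bar to the black pointer on one end (33 mm from the axis) and turns with the nut; z up.
- lever (a joint): Angle of the red cam lever on that fixture, rad: 0 = closed, lying flat (a stop); 1.57 = standing straight up; it starts open at 1.0 to 1.4, with a stop at 1.7. Stays where it is left (friction 0.15 N m, about 3 N at 50 mm from the pivot).
- lever_pivot (a point): Middle of that red lever's pivot, 50 mm above the bench; axes those of the fixture, pivot along y. The lever is a flat bar 22 mm wide, 8 mm thick, reaching 87 mm from the pivot. Closed, it lies level along -x, upper face 60 mm above the bench; open, it stands up and is closed by pushing it towards -x, then down.
- spare_nut_tip (a point): End of the black pointer of the yellow nut on the other, empty fixture (same make, no circuit board), 62 mm above the bench, 33 mm from the nut's axis. Not to be moved.
- spare_lever_tip (a point): Free end of the red lever on the empty fixture, 87 mm from its pivot; that lever too starts standing open. Not to be moved.

How it is judged:
By the outcome, as a careful person would: the job done as asked, in the order asked, and still so for the second after the job is handed in, with the robot touching nothing.
It also fails if it takes over 45 s, if anything falls off the work surface, if the arm or the gripper's body presses on something with over 40 N, if the wrist force passes 120 N, or if a joint passes its speed limit or range.

## Working session

There is one attempt and no reset: what is moved stays moved. The work goes in short steps, Python scripts to look and compute and a shell command to move; the robot and the scene stay as the last step left them, time stands still between calls to the robot, and variables do not carry over. Pictures are saved under pics/ and viewed, and the job is handed in when it is done.

```bash
ls; mkdir -p pics; python3 - <<'E'
from plant import ctrl, vision, nets
import cv2,numpy as np
print(ctrl.get_obs())
for n in ("top","scene"):
    p,d=vision.snapshot(n); cv2.imwrite(f"pics/{n}0.png",p[:,:,::-1])
    for t in ("fixture","nut_grip","lever_pivot","spare_nut_tip","spare_lever_tip","nut","lever"):
        print(n,t,[(round(r["score"],2),np.round(r["location"],3).tolist()) for r in nets.boxes_of(t,n)][:4])
E
```

```text
pics
{'clock': 0.0, 'joint_pos': array([-5.17321248e+01,  2.05913734e+01,  6.34606835e-01, -1.87605251e-02,
       -7.01347859e+01, -1.65052888e+01]), 'qvel': array([-0.03644246, -0.04619171, -0.08037441,  0.0687463 , -0.05040245,
        0.08948401]), 'tau': array([ 1.01260839e-04, -5.82712483e+01,  2.93061340e+01,  6.99703708e+00,
        7.14753172e-03, -1.45459826e-04]), 'tool_pos': array([ 0.25004272, -0.62647128,  0.22563398]), 'orientation': array([-1.79990897e+02, -9.27907446e-02,  1.11756190e+02]), 'force': array([ 0.02457539, -0.33356864,  0.49779053]), 'moment': array([0.03176726, 0.02036784, 0.00443298]), 'opening': 0.08786208552429046}
top fixture [(0.86, [0.539, 0.161, 0.023]), (0.5, [0.531, -0.091, 0.076])]
top nut_grip [(0.83, [0.517, 0.241, 0.076])]
top lever_pivot []
top spare_nut_tip [(0.54, [0.532, -0.091, 0.073])]
top spare_lever_tip [(0.74, [0.538, 0.163, 0.024]), (0.72, [0.536, -0.24, 0.081])]
top nut [(0.84, [0.519, 0.241, 0.074])]
top lever [(0.76, [0.545, 0.085, 0.103])]
scene fixture [(0.63, [0.555, 0.153, 0.019])]
scene nut_grip [(0.53, [0.53, 0.236, 0.068])]
scene lever_pivot [(0.94, [0.561, 0.159, 0.02])]
scene spare_nut_tip [(0.47, [0.538, -0.091, 0.073]), (0.31, [0.541, -0.251, 0.09])]
scene spare_lever_tip []
scene nut [(0.65, [0.53, 0.238, 0.059])]
scene lever [(0.97, [0.557, 0.085, 0.088])]
```

View pics/top0.png

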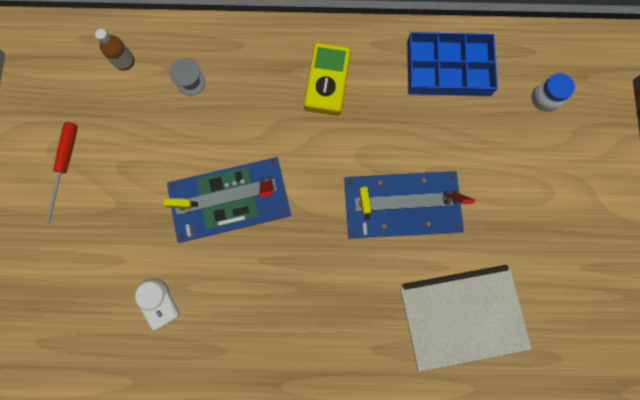

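View pics/scene0.png

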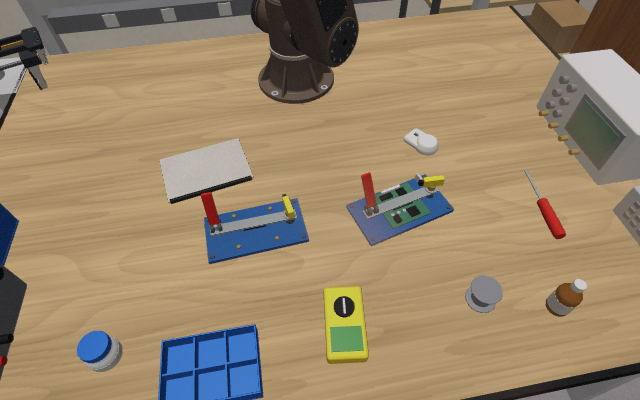

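The pictures show the board fixture at top px (230,200): nut at (178,203), white mark at (188,230), red lever at (266,188). The empty fixture is at (405,204). Next I'll measure the base precisely.

```bash
cat > h.py <<'E'
from plant import ctrl, vision, nets
import cv2,numpy as np
from scipy.spatial.transform import Rotation as R
def cam(n,obs=None):
    i=vision.camera_info(n);K=np.array(i["camera_matrix"])
    if n=="wrist":
        o=obs;T=np.eye(4);T[:3,:3]=R.from_euler("xyz",o["orientation"],degrees=True).as_matrix();T[:3,3]=o["tool_pos"]
        W=T@np.array(i["tool_from_camera"])
    else: W=np.linalg.inv(np.array(i["camera_from_world"]))
    return K,W
def onz(px,K,W,z):
    px=np.atleast_2d(px).astype(float)
    r=np.c_[(px[:,0]-K[0,2])/K[0,0],(px[:,1]-K[1,2])/K[1,1],np.ones(len(px))]@W[:3,:3].T
    return W[:3,3]+r*((z-W[2,3])/r[:,2])[:,None]
def cloud(d,K,W):
    v,u=np.mgrid[:d.shape[0],:d.shape[1]]
    p=np.stack([(u-K[0,2])/K[0,0]*d,(v-K[1,2])/K[1,1]*d,d],-1)
    return p@W[:3,:3].T+W[:3,3]
def proj(P,K,W):
    P=np.atleast_2d(P);c=(P-W[:3,3])@W[:3,:3]
    return np.c_[K[0,0]*c[:,0]/c[:,2]+K[0,2],K[1,1]*c[:,1]/c[:,2]+K[1,2]]
E
python3 - <<'E'
from h import *
p,d=vision.snapshot("top");K,W=cam("top");print(K,W)
hsv=cv2.cvtColor(p,cv2.COLOR_RGB2HSV)
m=((hsv[...,0]>100)&(hsv[...,0]<130)&(hsv[...,1]>120)).astype(np.uint8);m[:,:150]=0;m[:140]=0;m[260:]=0;m[:,310:]=0
pts=np.argwhere(m)[:,::-1].astype(np.float32)
P=onz(pts,K,W,.012)
r=cv2.minAreaRect((P[:,:2]*1000).astype(np.float32));print(r)
c=cv2.resize(p[150:250,155:300],None,fx=5,fy=5,interpolation=cv2.INTER_CUBIC);cv2.imwrite("pics/z0.png",c[:,:,::-1])
E
```

```text
[[419.71202938   0.         320.06792997]
 [  0.         419.71202938 203.09290142]
 [  0.           0.           1.        ]] [[ 0.01845747 -0.98146024  0.19077503  0.38582349]
 [-0.99981887 -0.01900396 -0.00103526 -0.00885799]
 [ 0.00464154 -0.19072137 -0.98163324  0.79964667]
 [ 0.          0.          0.          1.        ]]
((544.123046875, 166.53807067871094), (117.57910919189453, 216.52867126464844), 14.76562213897705)
```

View pics/z0.png

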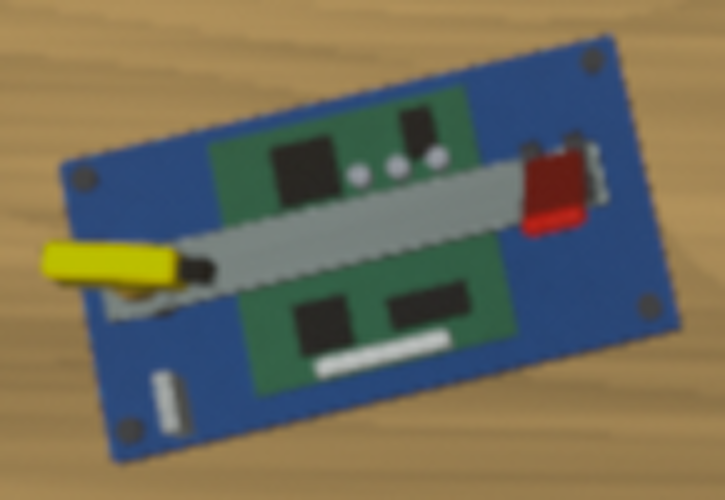

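```bash
python3 -m jog '0 0 0 1 .79 0 1;0 0 0 1 .79 0 1;0 0 0 1 .79 0 1;0 0 0 1 .79 0 1;0 0 0 1 .79 0 1;0 0 0 1 .79 0 1;0 0 0 1 .79 0 1;0 0 0 1 .79 0 1' && python3 -m jog '0 0 0 1 .79 0 1;0 0 0 1 .79 0 1;0 0 0 1 .79 0 1;0 0 0 1 .79 0 1;0 0 0 1 .79 0 1;0 0 0 1 .79 0 1;0 0 0 1 .79 0 1;0 0 0 1 .79 0 1' && python3 -m jog '0 0 -1 0 0 0 1;0 0 -1 0 0 0 1;0 0 -1 0 0 0 1;0 0 -1 0 0 0 1;0 0 -1 0 0 0 1;0 0 -1 0 0 0 1;0 0 -1 0 0 0 1;0 0 -1 0 0 0 1'
python3 - <<'E'
from h import *
o=ctrl.get_obs();p,d=vision.snapshot("wrist");K,W=cam("wrist",o);print(W,K)
print(o["joint_pos"],o["clock"])
cv2.imwrite("pics/w1.png",p[:,:,::-1])
for t in ("nut_grip","lever_pivot","lever"): print(t,[(round(r["score"],2),np.round(r["location"],3).tolist()) for r in nets.boxes_of(t,"wrist")][:4])
E
```

```text
clock: 1.85
tool_pos: [0.3667, -0.2345, 0.227]
orientation: [179.9, 0.0, 111.8]
force: [0.8, 0.6, 0.5]
opening: 0.0873
clock: 2.85
tool_pos: [0.4828, 0.1568, 0.2269]
orientation: [180.0, -0.0, 111.8]
force: [1.2, -0.4, -0.3]
opening: 0.0874
clock: 3.85
tool_pos: [0.4825, 0.1549, 0.2267]
orientation: [180.0, 0.0, 157.8]
force: [-0.0, 0.5, 0.3]
opening: 0.0878
[[-9.26007063e-01  3.59159996e-01  1.16254107e-01  4.51453239e-01]
 [ 3.77505115e-01  8.81735588e-01  2.82899700e-01  7.75062784e-02]
 [-8.99128201e-04  3.05853640e-01 -9.52078118e-01  3.84209021e-01]
 [ 0.00000000e+00  0.00000000e+00  0.00000000e+00  1.00000000e+00]] [[323.72358003   0.         321.88634757]
 [  0.         323.72358003 201.24563815]
 [  0.           0.           1.        ]]
[ 4.00401661e+01  4.55546043e+00 -2.01455218e+01  6.21954851e-04
 -6.52797098e+01 -6.22542773e+01] 3.85
nut_grip [(0.84, [0.524, 0.236, 0.072])]
lever_pivot [(0.94, [0.539, 0.155, 0.018])]
lever [(0.96, [0.54, 0.083, 0.112])]
```

View pics/w1.png

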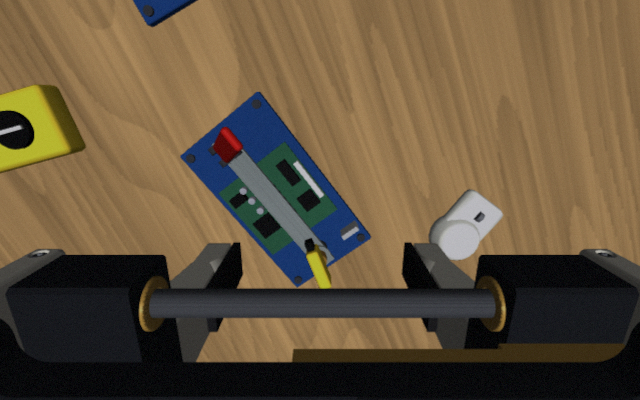

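```bash
python3 -m jog '0 0 0 0 -1 0 1;0 0 0 0 -.5 0 1; 0 0 0 0 0 0 1'
cat > fit.py <<'E'
from h import *
import sys
o=ctrl.get_obs();p,d=vision.snapshot("wrist");K,W=cam("wrist",o)
cv2.imwrite(f"pics/{sys.argv[1]}.png",p[:,:,::-1])
C=cloud(d,K,W);hsv=cv2.cvtColor(p,cv2.COLOR_RGB2HSV);h,s,v=[hsv[...,i].astype(int) for i in range(3)]
m=(h>100)&(h<130)&(s>120)&(v>40)
P=onz(np.argwhere(m)[:,::-1],K,W,.012)
k=(abs(P[:,0]-.544)<.17)&(abs(P[:,1]-.1665)<.17)&((P[:,1]-.1665)>-.14)
r=cv2.minAreaRect((P[k,:2]*1000).astype(np.float32));print("base",r)
y=(h>24)&(h<34)&(s>150)&(v>60)
zc=C[...,2]; near=np.hypot(C[...,0]-.524,C[...,1]-.244)<.06
a=C[y&near&(d>0)];print("yellow z",np.percentile(a[:,2],[1,50,90,99]) if len(a) else None,len(a))
t=a[a[:,2]>np.percentile(a[:,2],60)-.004]
rr=cv2.minAreaRect((t[:,:2]*1000).astype(np.float32));print("nut top",rr)
bk=(v<60)&near&(zc>.048)&(zc<.085);b=C[bk];print("black",len(b),b.mean(0) if len(b) else None)
w=(s<40)&(v>140)&(zc>.02)&(zc<.04)&near;b2=C[w];print("mark",len(b2),np.median(b2,0) if len(b2) else None)
rd=((h<8)|(h>172))&(s>130)&(d>0)&(np.hypot(C[...,0]-.5645,C[...,1]-.089)<.12)
q=C[rd];print("red",len(q),"top pt",q[q[:,2].argmax()] if len(q) else None, np.round(q.mean(0),4) if len(q) else None)
print(o["tool_pos"],o["orientation"],o["clock"])
E
python3 fit.py w2
```

```text
clock: 4.42
tool_pos: [0.4594, 0.0986, 0.227]
orientation: [180.0, 0.0, 157.5]
force: [0.4, 0.1, -0.3]
opening: 0.0877
base ((542.5025634765625, 164.4982452392578), (119.91519165039062, 217.40182495117188), 14.845047950744629)
yellow z [0.05747162 0.0730913  0.07397508 0.07443341] 211
nut top ((523.4110107421875, 253.029052734375), (25.89018440246582, 12.653050422668457), 88.67659759521484)
black 14 [0.52156162 0.21028989 0.05717313]
mark 62 [0.47907504 0.23113237 0.0310822 ]
red 447 top pt [0.49276991 0.05702788 0.33371685] [0.5295 0.0767 0.1478]
[0.45938471 0.09860822 0.22698572] [1.79953954e+02 2.96037284e-02 1.57464709e+02] 4.425
```

View pics/w2.png

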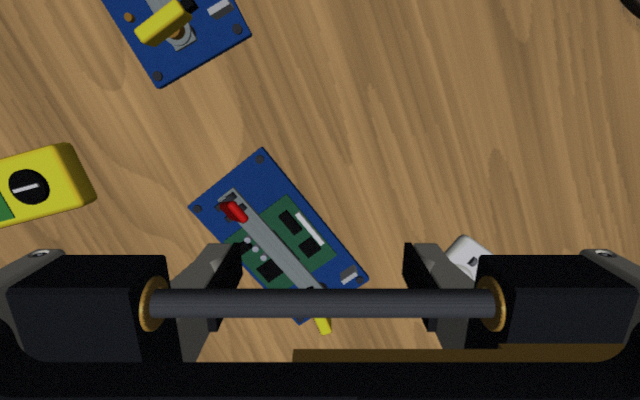

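```bash
python3 -m jog '0 0 0 0 1 0 1;0 0 0 0 1 0 1; 0 0 0 0 1 0 1;0 0 0 0 0 0 1'
python3 fit.py w3
```

```text
clock: 4.97
tool_pos: [0.5065, 0.2133, 0.2257]
orientation: [-180.0, -0.0, 157.7]
force: [0.2, -0.1, -0.5]
opening: 0.0878
base ((543.259033203125, 165.36956787109375), (118.30255126953125, 217.65377807617188), 14.85430908203125)
yellow z [0.05633438 0.0729847  0.07412226 0.07469833] 598
nut top ((523.1981201171875, 242.74610900878906), (47.22431945800781, 13.073809623718262), 88.16668701171875)
black 98 [0.52219348 0.21363697 0.06564251]
mark 86 [0.47884637 0.23135409 0.03127014]
red 1209 top pt [0.53893776 0.17248393 0.33169426] [0.5425 0.0897 0.1185]
[0.50651537 0.21326644 0.22568965] [-1.79957675e+02 -5.62687138e-03  1.57679753e+02] 4.975
```

View pics/w3.png

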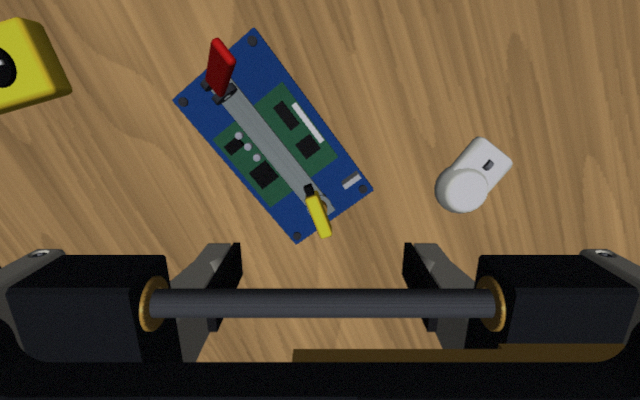

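Bar axis at (0.523, 0.2427), pointer at world 268°, so the nut is at about 0.32 rad and needs 1.28 rad clockwise.

```bash
python3 -m jog '0 0 0 -.11 .84 0 1;0 0 -1 0 0 .5 1;0 0 -1 0 0 1 1;0 0 -1 0 0 1 1;0 0 -.58 0 0 .5 1;0 0 0 0 0 0 1'
python3 - <<'E'
from h import *
o=ctrl.get_obs();print(o["tool_pos"],o["orientation"],o["joint_pos"])
t=np.array([.523,.2427,.046])-o["tool_pos"];Rm=R.from_euler("xyz",o["orientation"],degrees=True).as_matrix()
print((Rm.T@t)/.04)
E
```

```text
clock: 5.78
tool_pos: [0.5214, 0.2387, 0.1052]
orientation: [-179.9, -0.1, 178.0]
force: [-0.0, 0.3, 1.0]
opening: 0.0874
[0.52137078 0.23874824 0.10518478] [-1.79869904e+02 -1.38521748e-01  1.78040315e+02] [ 4.41381071e+01  1.73840474e+01 -2.12847332e+01 -1.22571993e-02
 -5.15210126e+01 -4.60899922e+01]
[-0.04090538  0.1034881   1.4792938 ]
```

```bash
python3 -m jog '0 0 0 -.04 .1 .5 1;0 0 0 0 0 .7 1;0 0 0 0 0 .28 1;0 0 0 0 0 0 1;0 0 0 0 0 0 1'; python3 -m jog '0 0 0 0 0 0 -1;0 0 0 0 0 0 -1;0 0 0 0 0 0 -1;0 0 0 0 0 0 -1;0 0 0 0 0 0 -1;0 0 0 0 0 0 -1'
```

```text
clock: 6.4
tool_pos: [0.5247, 0.2442, 0.0486]
orientation: [179.9, 0.1, 178.1]
force: [-0.4, -0.1, -0.2]
opening: 0.0874
clock: 7.15
tool_pos: [0.524, 0.2438, 0.0473]
orientation: [-180.0, -0.0, 178.1]
force: [-0.3, -0.1, -0.4]
opening: 0.0332
```

```bash
python3 -m jog '0 0 0 0 0 0 -1;0 0 0 0 0 0 -1;0 0 0 0 0 0 -1;0 0 0 0 0 0 -1'
```

```text
clock: 7.65
tool_pos: [0.523, 0.2437, 0.0472]
orientation: [-180.0, -0.1, 178.1]
force: [-4.9, 1.6, 3.0]
opening: 0.015
```

```bash
python3 -m jog '0 0 .8 0 0 0 -1;0 0 .8 0 0 0 -1;0 0 .8 0 0 0 -1;0 0 .8 0 0 0 -1;0 0 .8 0 0 0 -1;0 0 .8 0 0 0 -1;0 0 .8 0 0 0 -1;0 0 .8 0 0 0 -1'; python3 -m jog '0 0 .8 0 0 0 -1;0 0 .8 0 0 0 -1;0 0 .8 0 0 0 -1;0 0 .8 0 0 0 -1;0 0 .8 0 0 0 -1;0 0 .8 0 0 0 -1;0 0 .8 0 0 0 -1;0 0 0 0 0 0 -1'
```

```text
clock: 8.65
tool_pos: [0.5232, 0.2436, 0.0472]
orientation: [-179.9, -0.0, 141.3]
force: [-4.9, 0.4, 2.5]
opening: 0.015
clock: 9.65
tool_pos: [0.5233, 0.2436, 0.0472]
orientation: [-179.9, -0.0, 109.4]
force: [-4.6, 1.7, 3.3]
opening: 0.015
```

```bash
python3 -m jog '0 0 .8 0 0 0 -1;0 0 0 0 0 0 -1;0 0 0 0 0 0 -1'; python3 -m jog '0 0 0 0 0 0 1;0 0 0 0 0 0 1;0 0 0 0 0 0 1;0 0 0 0 0 0 1;0 0 0 0 0 0 1;0 0 0 0 0 0 1' ; python3 -m jog '0 0 0 0 0 -1 1;0 0 0 0 0 -1 1;0 0 0 0 -.5 -1 1;0 0 0 0 -.5 -1 1;0 0 0 0 0 0 1;0 0 0 0 0 0 1'; python3 fit.py w4
```

```text
clock: 10.02
tool_pos: [0.5233, 0.2436, 0.0472]
orientation: [-179.9, 0.0, 104.9]
force: [-4.7, 0.6, 2.9]
opening: 0.0153
clock: 10.78
tool_pos: [0.524, 0.2438, 0.0474]
orientation: [180.0, 0.0, 104.8]
force: [-0.4, -0.1, 0.1]
opening: 0.0696
clock: 11.52
tool_pos: [0.4851, 0.2336, 0.2072]
orientation: [180.0, -0.0, 104.8]
force: [0.3, -0.4, -0.1]
opening: 0.0875
base ((542.3212890625, 165.88485717773438), (119.02978515625, 217.4113311767578), 14.82224178314209)
yellow z [0.06429954 0.07316682 0.0740975  0.07481472] 611
nut top ((522.903076171875, 242.7506866455078), (46.81196212768555, 12.617515563964844), 15.09400749206543)
black 101 [0.4951857  0.23513764 0.06600512]
mark 110 [0.4792435  0.23127581 0.03129054]
red 828 top pt [0.47786285 0.16665551 0.31307224] [0.5378 0.0897 0.1138]
[0.48509563 0.23355238 0.20719875] [ 1.79991788e+02 -2.73966817e-02  1.04775974e+02] 11.525
```

View pics/w4.png

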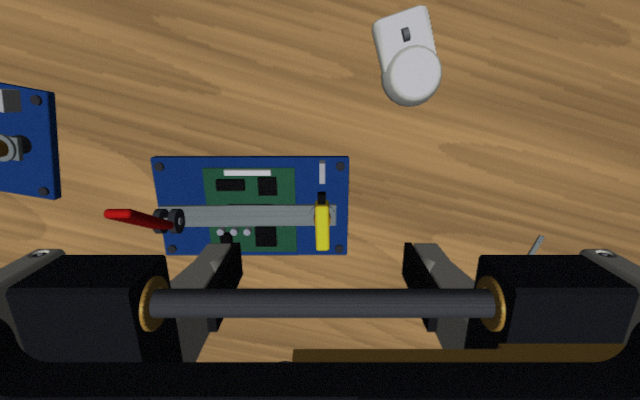

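The nut bar is at 15.1° and the fixture axis at 14.8°; in the image the pointer (322,197) lines up with the mark (322,172). Now measuring the lever.

```bash
python3 - <<'E'
from h import *
o=ctrl.get_obs();p,d=vision.snapshot("wrist");K,W=cam("wrist",o)
C=cloud(d,K,W);hsv=cv2.cvtColor(p,cv2.COLOR_RGB2HSV);h,s,v=[hsv[...,i].astype(int) for i in range(3)]
a=np.radians(14.83);pv=np.array([.543,.1655,.05])+.08*np.array([np.sin(a),-np.cos(a),0])
Rf=R.from_euler("z",a).as_matrix()
F=(C-pv)@Rf
m=((h<8)|(h>172))&(s>130)&(d>0)&(abs(F[...,0])<.1)&(abs(F[...,1])<.03)&(F[...,2]<.1)
q=F[m]*1000;print(pv,len(q))
for z0 in range(-10,100,10):
    k=(q[:,2]>z0)&(q[:,2]<=z0+10)
    if k.sum(): print(z0,k.sum(),q[k].mean(0).round(1),q[k].min(0).round(1),q[k].max(0).round(1))
T=np.eye(3)
Rm=R.from_euler("xyz",o["orientation"],degrees=True).as_matrix()
for f in ([.035,0,.2],[.035,0,.105]):
    print("delta units",(Rm.T@(pv*[1,1,0]+Rf@np.array(f)-o["tool_pos"]))/.04)
E
```

```text
[0.56347616 0.08816484 0.05      ] 822
0 4 [-4.5 -4.4  5.9] [-5.5 -4.8  4.2] [-3.  -3.9  7.9]
10 44 [-0.1  7.1 17.1] [-5.3 -7.9 11.3] [ 3.4 11.3 20. ]
20 66 [-4.7  7.6 25.6] [-12.5  -5.2  20.2] [ 1.4 11.3 29.8]
30 73 [-9.9  7.5 35.5] [-17.2  -4.6  30.2] [-4.8 11.3 39.9]
40 78 [-15.3   7.4  44.9] [-23.3  -5.1  40.2] [-9.9 11.3 50. ]
50 102 [-21.    7.4  55.1] [-28.3  -5.5  50.2] [-16.2  11.5  59.9]
60 109 [-26.8   7.2  65.5] [-34.   -6.1  60.2] [-21.7  11.5  69.7]
70 343 [-34.5   2.5  76.9] [-38.7  -9.9  70. ] [-27.6  11.5  80. ]
80 3 [-34.2  -1.2  80.2] [-34.5  -5.   80.1] [-33.7   5.8  80.2]
delta units [-4.00830226  1.84615284  0.1632623 ]
delta units [-4.00755263  1.84858384  2.53826094]
```

```bash
python3 -m jog '0 0 0 -1 .34 .04 -1;0 0 0 -1 .34 .04 -1;0 0 0 -1 .34 .04 -1;0 0 0 -1 .34 .04 -1;0 0 0 0 0 0 -1;0 0 0 0 0 0 -1;0 0 0 0 0 0 -1'
python3 - <<'E'
from h import *
o=ctrl.get_obs();print(o["opening"],o["joint_pos"])
a=np.radians(14.83);pv=np.array([.5635,.0882,0]);Rf=R.from_euler("z",a).as_matrix()
print((Rf.T@(o["tool_pos"]-pv)).round(4))
Rm=R.from_euler("xyz",o["orientation"],degrees=True).as_matrix()
print((Rm.T@(pv+Rf@np.array([.015,0,.105])-o["tool_pos"]))/.04)
p,d=vision.snapshot("wrist");cv2.imwrite("pics/w5.png",p[:,:,::-1])
E
```

```text
clock: 12.5
tool_pos: [0.5784, 0.0933, 0.2005]
orientation: [-180.0, 0.0, 104.8]
force: [0.7, 0.4, 0.4]
opening: 0.0233
0.023291389123807876 [ 2.82730336e+01  1.32976351e+01 -1.30394714e+01 -5.06880159e-03
 -6.37057902e+01 -1.03450597e+02]
[0.0157 0.0011 0.2005]
[-0.02832495 -0.0150211   2.38844213]
```

View pics/w5.png

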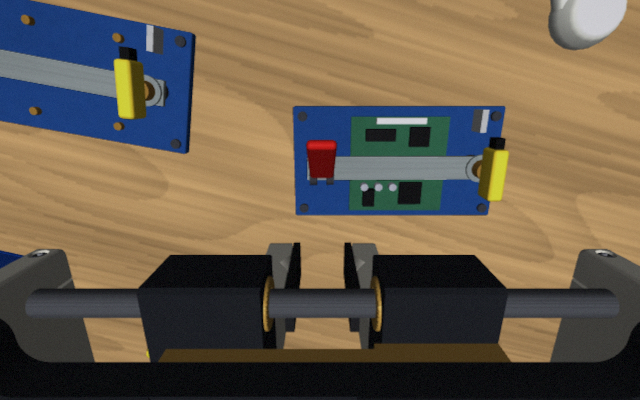

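The lever (321,160) is laterally in line with the fingers (centre column about 322) and in front of them. Next I descend behind it and sweep.

```bash
python3 -m jog '0 0 0 0 0 .8 -1;0 0 0 0 0 .8 -1;0 0 0 0 0 .8 -1;0 0 0 0 0 0 -1;0 0 0 0 0 0 -1' ; python3 -m jog '0 0 0 0 -.35 0 -1;0 0 0 0 -.3 -.05 -1;0 0 0 0 -.23 .1 -1;0 0 0 0 0 0 -1'
```

```text
clock: 13.18
tool_pos: [0.5794, 0.0934, 0.1063]
orientation: [179.9, 0.0, 104.8]
force: [0.8, 0.2, 0.5]
opening: 0.0006
clock: 13.68
tool_pos: [0.5441, 0.0836, 0.1035]
orientation: [180.0, -0.0, 104.8]
force: [0.2, 0.2, 0.5]
opening: 0.0005
```

```bash
python3 -m jog '0 0 0 0 -.25 .17 -1;0 0 0 0 0 0 -1' ; python3 -m jog '0 0 0 0 -.21 .22 -1;0 0 0 0 0 0 -1'; python3 -m jog '0 0 0 0 -.16 .26 -1;0 0 0 0 0 0 -1'
```

```text
clock: 13.92
tool_pos: [0.5339, 0.0809, 0.0954]
orientation: [-179.9, -0.0, 104.8]
force: [-0.3, 0.7, 0.2]
opening: 0.0008
clock: 14.18
tool_pos: [0.5256, 0.0786, 0.0863]
orientation: [-179.9, 0.0, 104.8]
force: [-0.5, 0.1, 0.3]
opening: 0.0005
clock: 14.42
tool_pos: [0.5196, 0.077, 0.0759]
orientation: [-179.9, 0.0, 104.8]
force: [-1.3, -0.1, 0.4]
opening: 0.0006
```

Little force was felt, so I'll check where the lever is.

```bash
python3 - <<'E'
from h import *
print(ctrl.get_obs()["force"])
for n in("scene","wrist"):
    p,d=vision.snapshot(n)
    if n=="scene": p=cv2.resize(p[150:260,320:480],None,fx=5,fy=5,interpolation=cv2.INTER_CUBIC)
    cv2.imwrite(f"pics/{n}6.png",p[:,:,::-1])
E
```

```text
[-1.30776431 -0.09318403  0.3589625 ]
```

View pics/scene6.png

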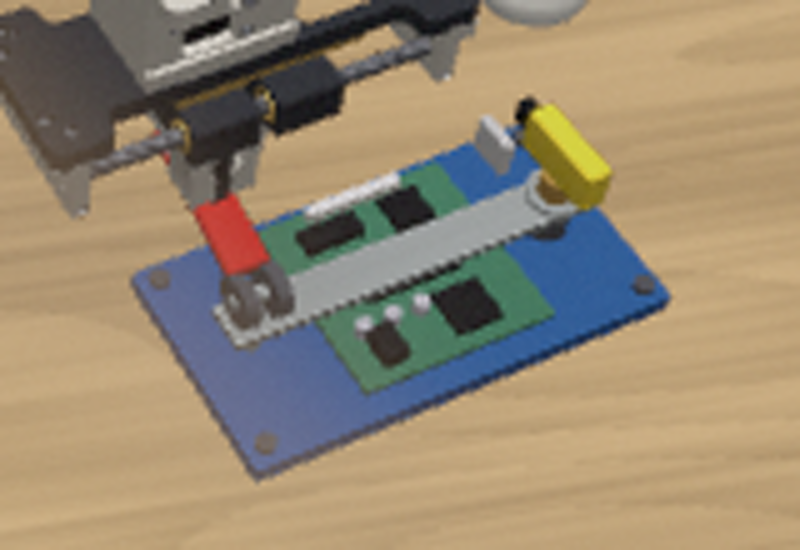

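View pics/wrist6.png

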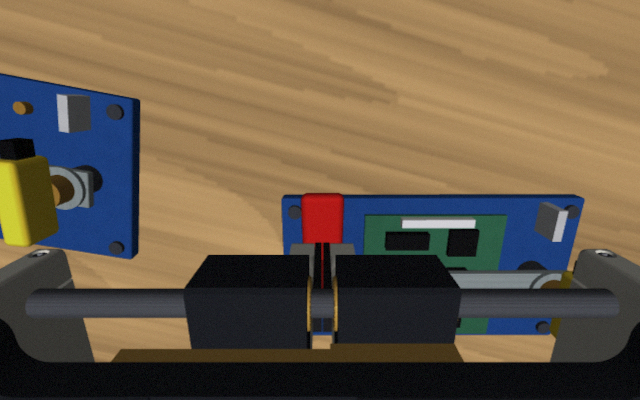

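The scene view shows the lever (235,235) being pushed over under the fingers, and the sweep is working. I continue down.

```bash
python3 -m jog '0 0 0 0 -.09 .21 -1;0 0 0 0 0 0 -1' ; python3 -m jog '0 0 0 0 -.06 .2 -1;0 0 0 0 0 0 -1'; python3 -m jog '0 0 0 0 0 .06 -1;0 0 0 0 0 0 -1'
```

```text
clock: 14.78
tool_pos: [0.5167, 0.0763, 0.0679]
orientation: [-179.9, 0.0, 104.8]
force: [-0.4, 0.1, 0.2]
opening: 0.0002
clock: 15.02
tool_pos: [0.515, 0.0759, 0.0603]
orientation: [180.0, 0.0, 104.8]
force: [-0.4, -0.6, 0.8]
opening: 0.0005
clock: 15.28
tool_pos: [0.515, 0.0759, 0.0597]
orientation: [180.0, 0.0, 104.8]
force: [-7.4, 0.7, 20.5]
opening: 0.0002
```

```bash
python3 -m jog '0 0 0 0 0 .03 -1;0 0 0 0 0 0 -1' ; python3 -m jog '0 0 0 0 0 -.3 -1;0 0 0 0 0 -1 -1;0 0 0 0 0 -1 -1;0 0 0 0 .6 -1 -1;0 0 0 0 .6 -.5 -1;0 0 0 0 0 0 -1;0 0 0 0 0 0 -1'
cat >chk.py <<'E'
from h import *
a=np.radians(14.83);pv=np.array([.5635,.0882,0]);Rf=R.from_euler("z",a).as_matrix()
for n in("wrist","top"):
    o=ctrl.get_obs();p,d=vision.snapshot(n);K,W=cam(n,o);cv2.imwrite(f"pics/{n}7.png",p[:,:,::-1])
    hsv=cv2.cvtColor(p,cv2.COLOR_RGB2HSV);h,s,v=[hsv[...,i].astype(int) for i in range(3)]
    F=(cloud(d,K,W)-pv)@Rf*1000
    m=((h<8)|(h>172))&(s>130)&(d>0)&(abs(F[...,0])<110)&(abs(F[...,1])<20)&(F[...,2]<150)
    q=F[m];print(n,len(q))
    for x0 in range(-100,20,20):
        k=(q[:,0]>x0)&(q[:,0]<=x0+20)
        if k.sum(): print(x0,k.sum(),np.median(q[k],0).round(1))
E
python3 chk.py; python3 fit.py w8
```

```text
clock: 15.52
tool_pos: [0.515, 0.0758, 0.0593]
orientation: [179.9, 0.0, 104.8]
force: [-10.3, 0.4, 30.6]
opening: 0.0004
clock: 16.4
tool_pos: [0.5601, 0.0878, 0.2076]
orientation: [-179.9, -0.0, 104.7]
force: [-0.6, -0.2, -1.0]
opening: 0.0003
wrist 1885
-100 157 [-83.2   0.2  58.6]
-80 526 [-70.1   0.2  59.2]
-60 485 [-50.2   0.1  59.2]
-40 454 [-30.4   0.1  59.3]
-20 263 [-14.5   0.1  59. ]
top 495
-100 27 [-82.1   0.9  59.2]
-80 131 [-70.    0.6  59.3]
-60 130 [-50.4   1.   59. ]
-40 126 [-30.1   0.6  59.6]
-20 81 [-13.7   0.9  59.5]
base ((542.76123046875, 164.94610595703125), (118.12577819824219, 217.42318725585938), 14.820993423461914)
yellow z [0.05415395 0.07267613 0.07393105 0.07468886] 909
nut top ((523.0145263671875, 242.2709197998047), (47.20903015136719, 14.405533790588379), 15.222436904907227)
black 163 [0.49688548 0.23353248 0.06457005]
mark 244 [0.52031734 0.22695496 0.03323038]
red 1891 top pt [0.54375479 0.05249377 0.3145555 ] [0.517  0.0757 0.0616]
[0.56009156 0.08771981 0.207776  ] [-1.79869384e+02  7.49188741e-03  1.04762742e+02] 16.5
```

View pics/w8.png

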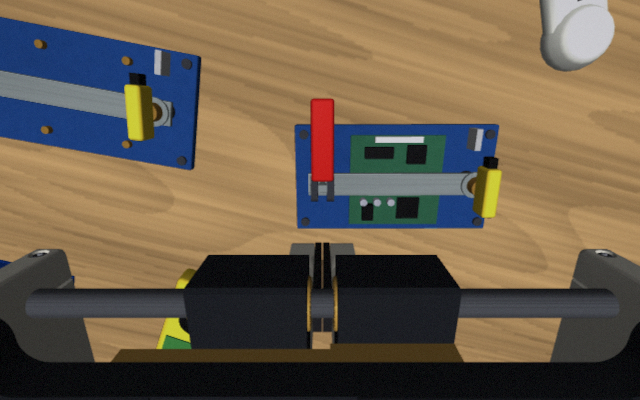

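The lever (322,140) lies flat: its upper face is level at about 59 mm along its whole length. The nut pointer (490,163) still faces the mark (476,140), allowing for parallax. The gripper is clear, so I'm handing in.

```bash
python3 -c "
from plant import ctrl
print(ctrl.close_job(), ctrl.get_obs()['clock'])"
```

```text
the job is handed in; nothing more can be done
the job is handed in; nothing more can be done
```

I finished both steps in the order asked and handed the job in at about 16.5 s, with the gripper raised clear of everything.

- **Nut:** I gripped the yellow bar and turned it about 73° clockwise, from about 0.32 rad. The last check put the bar at 15.2° and the fixture axis at 14.8°, so the pointer is within about 0.4° of the white mark. It read the same within 0.2° before and after the lever was closed.
- **Lever:** I swept it over with the closed fingers and pressed it onto its stop. The wrist force reached about 31 N, against the 120 N limit. After I backed off, its upper face measured level at about 59 mm along its whole length in both the wrist and top cameras. The nominal height is 60 mm, so this agrees within calibration.
- **Empty fixture:** I never went near it. I did not re-measure its nut and lever at the end; only its nut end shows in the last wrist picture, and it looks unmoved.

One automatic reading failed: the white-mark detector in the final check picked up other pixels. I relied on the base outline and the pictures instead. Little force showed at first during the lever sweep, so I paused to look, and the picture showed the lever moving with the fingers.

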